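# Rank the calibration posts beside the thermograph

### The arm

A 6-joint arm with a two-finger parallel gripper is mounted at the origin on the work surface. World frame = base frame: x ahead of the robot, y to its left, z up, the work surface at z = 0. Lengths are in m, angles in rad, forces in N, time in s.
With the tool pointing down it reaches from about 0.375 to 0.9 m from the base axis. Payload 3.1 kg.
Tool frame: the origin (TCP) lies midway between the tips of the shut fingers; the grasp point (between the pads) lies 19 mm behind it; z points along the fingers, y is the line along which they close (so a half turn about z gives the same grasp; the last joint's range is limited). The gripper opens to 85 mm and grips with 20 to 120 N. Pads are 22 mm wide; open, the fingers measure 114 mm over their backs; the gripper's body (76 mm by 85 mm) begins 54 mm behind the grasp point. The pads swing forward as they close: fully open they stand 13 mm farther back than shut.
Start: joints at [-1.286, 0.527, 1.433, -0, 1.181, -0.178], TCP at [0.279, -0.559, 0.194] pointing down, gripper open.
Joint ranges: [-3.08, 3.08], [-0.75, 2.2], [0.22, 2.44], [-1.43, 4.57], [0, 2.65], [-2.85, 2.85]. Speed limits (rad/s): [2.79, 2.79, 3.14, 3.14, 3.14, 3.14].

### API

Orientations are given as a unit quaternion [x, y, z, w].
In Python, from station import manip gives the robot as it stands. The module is installed in compiled form; this text tells all that it offers.
- The arm moves only by the tool apply_moves, never from a script. Its arguments are lists of equal length, an entry for each row: "claw": the gripper's target within -1 to 1 (fully open at 1, half-way at 0, shut at -1); "travel": the shift along the tool's x, y, z scaled (see below), a list of three; "turn": the turn, a rotation vector about the tool's x, y, z scaled (see below), a list of three. In form: {"claw": [claw, ...], "travel": [[dx, dy, dz], ...], "turn": [[rx, ry, rz], ...]}. A call has 1 to 5 rows; each row is the pose to reach, as a shift and turn from the pose commanded when the call began, along the tool's axes at that moment, turning the shorter way round; what a row does not reach only later rows make up. The controller multiplies each number of a shift by 800 mm and each number of a turn by 180 degrees. A row lasts 1/12 s, in which the tool goes at most 41.7 mm and 7.16 degrees, less where a joint would pass 70% of its speed; a pose out of reach is approached as far as the arm can. A call with a number of a shift or a turn outside -1 to 1 is refused whole. A call with a gripper value outside its range is refused whole. The fingers move at their own pace and stop on an object; "newtons" is the grip in N (left out, the last holds). Time passes only in rows, so rows that repeat a pose let the fingers close. It gives the time, the measured TCP pose, the force, the opening and the grip force at its end, in the units of the state.
- manip.sense(): the state, without advancing time (a new reading comes with each control period).
- manip.snapshot(name): name is "side" or "top"; returns a dict with "pixels" (400x640x3 uint8, red, green, blue), "depth" (400x640 float32, m along the optical axis (not along the pixel's ray), 0 where there is no reading), "intrinsics" (3x3 intrinsics, pixels), "R" (3x3) and "t" (3): a world point X has camera coordinates R X + t. Camera axes: x right, y down, z forward; pixel columns grow to the right and rows downward; lengths in m; the calibration is good to about 2 mm. A picture is of the moment at which its call begins.
- manip.sign_off(): hands the job in; it is judged then, once.
The state is a dict: "t": time; "q": joint angles; "qd": joint speeds; "tau": joint torques, N m; "tcp_pos": TCP position; "tool_rot": TCP orientation; "force": force on the tool from outside, world axes, zero at the start; "ft_torque": the same for the moment, N m; "finger_gap": opening from 0.0 (shut) to 1.0 (fully open); "gripper_force": force on a finger pad.
Only numpy, scipy, OpenCV 4.12 (cv2) and the standard library are available. Lean on these libraries where they do the work, as an engineer would, in place of code of your own. Each camera call takes 0.05 s, during which the arm holds its last target. There are 200 camera calls.

### The job

Stand the four brass-tipped wooden calibration posts on the four cork pads of the gauge rail in order of height, one upright and centred on each pad, with the shortest at the end nearest the white enamelled thermograph and the tallest at the end farthest from it. The glass psychrometer tube standing among them is fragile: do not move or tip it.

Things in the scene. Friction and masses are not known exactly. Their poses are not given: they have to be found in the camera images.
- post_w: Calibration post 90 mm tall, standing upright, loose: turned wooden shaft 32 mm in diameter on a brass foot 38 mm in diameter and 6 mm thick, with a small brass tip (26 mm in diameter, the top 6 mm). The four posts differ only in height (40, 65, 90, 115 mm). About 50 to 200 g. Origin: centre of its underside, z up.
- post_x: Calibration post 40 mm tall, standing upright, loose: turned wooden shaft 32 mm in diameter on a brass foot 38 mm in diameter and 6 mm thick, with a small brass tip (26 mm in diameter, the top 6 mm). The four posts differ only in height (40, 65, 90, 115 mm). About 50 to 200 g. Origin: centre of its underside, z up.
- post_y: Calibration post 115 mm tall, standing upright, loose: turned wooden shaft 32 mm in diameter on a brass foot 38 mm in diameter and 6 mm thick, with a small brass tip (26 mm in diameter, the top 6 mm). The four posts differ only in height (40, 65, 90, 115 mm). About 50 to 200 g. Origin: centre of its underside, z up.
- post_z: Calibration post 65 mm tall, standing upright, loose: turned wooden shaft 32 mm in diameter on a brass foot 38 mm in diameter and 6 mm thick, with a small brass tip (26 mm in diameter, the top 6 mm). The four posts differ only in height (40, 65, 90, 115 mm). About 50 to 200 g. Origin: centre of its underside, z up.
- pad_a: Round cork pad, 52 mm in diameter and 4 mm thick, fixed on the aluminium gauge rail (a bar 350 x 62 x 8 mm lying flat on the shelf), number 1 of four counted from the rail's right end (-y) to its left end (+y); neighbours are 70 to 94 mm apart. Origin: centre of its underside (8 mm above the shelf), so its top is at z = 4 mm in its own frame; its y axis runs along the rail from pad_a towards pad_d.
- pad_b: Round cork pad, 52 mm in diameter and 4 mm thick, fixed on the aluminium gauge rail (a bar 350 x 62 x 8 mm lying flat on the shelf), number 2 of four counted from the rail's right end (-y) to its left end (+y); neighbours are 70 to 94 mm apart. Origin: centre of its underside (8 mm above the shelf), so its top is at z = 4 mm in its own frame; its y axis runs along the rail from pad_a towards pad_d.
- pad_c: Round cork pad, 52 mm in diameter and 4 mm thick, fixed on the aluminium gauge rail (a bar 350 x 62 x 8 mm lying flat on the shelf), number 3 of four counted from the rail's right end (-y) to its left end (+y); neighbours are 70 to 94 mm apart. Origin: centre of its underside (8 mm above the shelf), so its top is at z = 4 mm in its own frame; its y axis runs along the rail from pad_a towards pad_d.
- pad_d: Round cork pad, 52 mm in diameter and 4 mm thick, fixed on the aluminium gauge rail (a bar 350 x 62 x 8 mm lying flat on the shelf), number 4 of four counted from the rail's right end (-y) to its left end (+y); neighbours are 70 to 94 mm apart. Origin: centre of its underside (8 mm above the shelf), so its top is at z = 4 mm in its own frame; its y axis runs along the rail from pad_a towards pad_d.
- thermograph: Battered white enamelled thermograph with a paper drum and a small hand crank on top, fixed, footprint 300 x 170 mm, 200 mm tall, standing beyond either the left (+y) or the right (-y) end of the gauge rail. Origin: on its underside, below the drum, midway across its width and 35 mm from its edge facing the robot; the case extends 265 mm away from the robot from there.
- psychrometer: Glass psychrometer tube, fragile, 16 mm in diameter, standing upright in a black weighted foot 44 mm in diameter and 14 mm thick, 122 mm tall in all, loose, among the posts. Origin: centre of its underside.
There are look-alikes about, which are no part of the job. What is shaped like the post_w but turquoise is not meant.

How it is judged:
By the outcome, as a careful person would: the job done as asked, in the order asked, and still so for the second after the job is handed in, with the robot touching nothing.
It also fails if it takes over 99 s, if anything falls off the work surface, if the arm or the gripper's body presses on something with over 40 N, if the wrist force passes 120 N, or if a joint passes its speed limit or range.

## Working session

There is one attempt and no reset: what is moved stays moved. The work goes in short steps, Python scripts to look and compute and a tool call to move; the robot and the scene stay as the last step left them, time stands still between calls to the robot, and variables do not carry over. Pictures are saved under pics/ and viewed, at most 14 in all, crops included, and the job is handed in when it is done.

Besides the shell and the picture viewer there is one more tool, called after "Request:" as name(argument=value, ...), one argument or row to a line, values as JSON. apply_moves: Moves the arm, as the interface text tells. Shifts and turns lie within -1 to 1; 1 stands for 800 mm of shift or 180 degrees of turn. Its arguments: {"type":"object","properties":{"claw":{"type":"array","items":{"type":"number"}},"travel":{"type":"array","items":{"type":"array","items":{"type":"number"}}},"turn":{"type":"array","items":{"type":"array","items":{"type":"number"}}},"newtons":{"type":"number"}},"required":["claw","travel","turn"]}

```bash
mkdir -p pics; cat > h.py <<'E'
import numpy as np, cv2
from station import manip
def snap(n):
    s=manip.snapshot(n); return s
def save(s,f,crop=None,scale=1):
    p=s["pixels"][:,:,::-1]
    if crop: a,b,c,d=crop; p=p[b:d,a:c]
    if scale!=1: p=cv2.resize(p,None,fx=scale,fy=scale,interpolation=cv2.INTER_CUBIC)
    cv2.imwrite("pics/"+f,p)
def ray(s,u,v):
    d=s["R"].T@np.linalg.inv(s["intrinsics"])@np.array([u,v,1.]); return -s["R"].T@s["t"],d
def onz(s,u,v,z):
    o,d=ray(s,u,v); return o+d*(z-o[2])/d[2]
def cloud(s):
    h,w=s["depth"].shape; u,v=np.meshgrid(np.arange(w),np.arange(h))
    P=np.stack([u,v,np.ones_like(u)],-1)@np.linalg.inv(s["intrinsics"]).T*s["depth"][...,None]
    return (P-s["t"])@s["R"]
E
python3 - <<'E'
from h import *
for n in("top","side"):
    s=snap(n); save(s,n+"0.png"); np.savez(n+"0.npz",**s)
    print(n,-s["R"].T@s["t"],s["R"][2],s["intrinsics"][0,0])
print(manip.sense())
E
```

```text
top [ 0.40583908 -0.00674379  1.02653074] [ 0.14821322  0.02421226 -0.988659  ] 388.1382032105877
side [-0.09418231  0.63888022  0.69337171] [ 0.5784835  -0.55877916 -0.59424127] 408.05929025438604
{'t': 0.1, 'q': array([-1.28650809e+00,  5.28380039e-01,  1.43377896e+00,  2.98190036e-06,
        1.18137827e+00, -1.78509284e-01]), 'qd': array([-9.40129195e-04, -1.15187334e-03, -2.73768950e-03, -8.46253026e-05,
       -1.82952403e-03, -2.24533272e-03]), 'tau': array([-5.96825448e-04, -4.43304563e+01, -1.78585839e+01, -2.52032996e-04,
        3.86376661e-03, -1.27629704e-06]), 'tcp_pos': array([ 0.27885246, -0.55854961,  0.19262581]), 'tool_rot': array([ 9.73346227e-01,  2.29338566e-01, -5.00239357e-05, -9.71019218e-04]), 'force': array([ 1.17117358, -0.15377921, -0.50552001]), 'ft_torque': array([0.02654336, 0.03572583, 0.01525428]), 'gripper_force': 0.0, 'finger_gap': 0.9968363447198738}
```

View pics/top0.png

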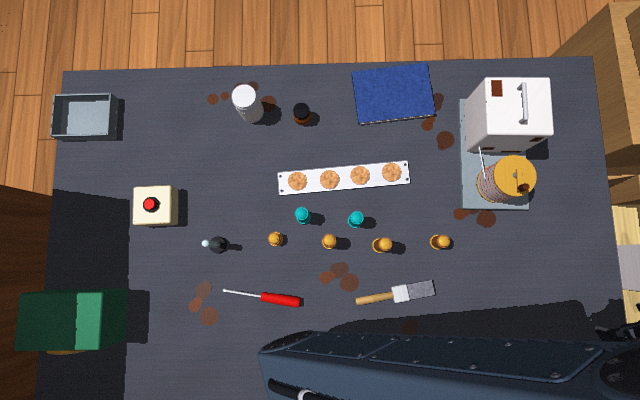

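View pics/side0.png

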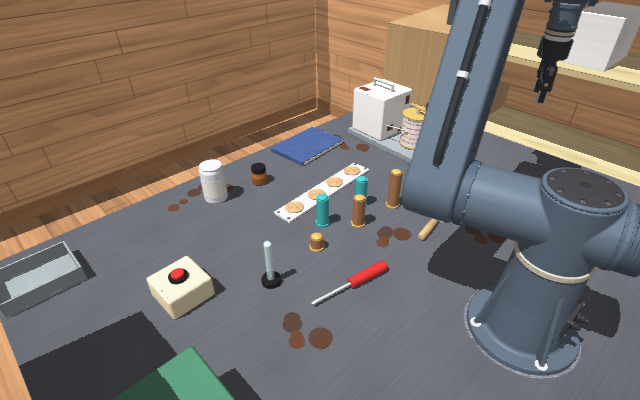

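The top view (+x up, +y left) shows the thermograph at right (510,130), so pad_a, the rightmost pad at (391,172), takes the shortest post. The pads are at (298,181), (330,179), (360,175) and (391,172). The brown post candidates are at (275,239), (330,241), (383,244) and (441,241). The turquoise look-alikes at (303,215) and (356,219) are excluded by colour. The psychrometer is at (215,244). Next I'll measure and confirm with an enlarged crop.

```bash
python3 - <<'E'
from h import *
s=dict(np.load("top0.npz")); save(s,"crop1.png",(190,150,470,260),2.8)
P=cloud(s); 
hsv=cv2.cvtColor(s["pixels"],cv2.COLOR_RGB2HSV)
roi=np.zeros((400,640),bool); roi[155:270,190:470]=1
m=(P[...,2]>.022)&roi&(s["depth"]>0)
n,l,st,c=cv2.connectedComponentsWithStats(m.astype(np.uint8))
for i in range(1,n):
    if st[i,4]<15: continue
    q=P[l==i]; zt=np.percentile(q[:,2],95); t=q[q[:,2]>zt-.006]
    hh=hsv[l==i]
    print(c[i].round(),st[i,4],"ztop",zt.round(4),"top xy",((t.max(0)+t.min(0))/2).round(4)[:2],(t.max(0)-t.min(0)).round(3)[:2],"hue",np.median(hh,axis=0))
# pads by colour
m=((hsv[...,0]<20)&(hsv[...,1]>70)&(hsv[...,2]>120)&roi).astype(np.uint8); m[200:]=0
n,l,st,c=cv2.connectedComponentsWithStats(cv2.morphologyEx(m,cv2.MORPH_CLOSE,np.ones((5,5))))
for i in range(1,n):
    if st[i,4]>60:
        k=cv2.findContours((l==i).astype(np.uint8),0,1)[0][0]; (u,v),r=cv2.minEnclosingCircle(k)
        print("pad",st[i],onz(s,*c[i],.012).round(4),"circ",onz(s,u,v,.012).round(4),r, np.median(P[l==i][:,2]))
E
```

```text
[302. 214.] 165 ztop 0.0899 top xy [0.514  0.0592] [0.03  0.029] hue [ 91. 223. 178.]
[356. 218.] 164 ztop 0.0894 top xy [ 0.5014 -0.0769] [0.025 0.029] hue [ 91. 225. 175.]
[274. 238.] 128 ztop 0.0408 top xy [0.4583 0.1337] [0.028 0.028] hue [ 19. 176. 199.]
[329. 240.] 139 ztop 0.09 top xy [ 0.447  -0.0078] [0.024 0.024] hue [ 19. 176. 202.]
[441. 241.] 182 ztop 0.0647 top xy [ 0.4393 -0.2891] [0.027 0.027] hue [ 16.  175.  177.5]
[383. 244.] 199 ztop 0.1148 top xy [ 0.4342 -0.1396] [0.028 0.026] hue [ 17. 175. 185.]
[210. 244.] 107 ztop 0.1197 top xy [0.4442 0.284 ] [0.014 0.014] hue [96. 34. 87.]
pad [382 163  19  18 276] [ 0.6282 -0.1768  0.012 ] circ [ 0.6272 -0.1765  0.012 ] 9.467354774475098 0.01041865221220726
pad [351 166  18  19 268] [ 0.6212 -0.0928  0.012 ] circ [ 0.6209 -0.0927  0.012 ] 9.394247055053711 0.010299180151613737
pad [320 170  19  19 273] [ 0.6121 -0.0112  0.012 ] circ [ 0.6121 -0.011   0.012 ] 9.351974487304688 0.010332715818520136
pad [288 172  19  18 267] [0.6097 0.0744 0.012 ] circ [0.61   0.0743 0.012 ] 9.248030662536621 0.010384500630116898
```

View pics/crop1.png

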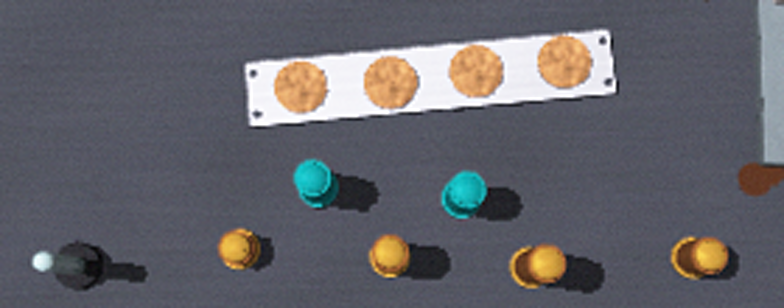

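The crop confirms four brown, brass-tipped posts, left to right: 40, 90, 115 and 65 mm, with depth tops matching at 0.041/0.090/0.115/0.065. The two turquoise ones are decoys. Assignment: 40→pad_a, 65→pad_b, 90→pad_c, 115→pad_d. I'll start with the 65 mm post.

```bash
cat >> h.py <<'E'
from scipy.spatial.transform import Rotation as Ro
def go(x,y,z,yaw=0):
    "travel/turn to TCP x,y,z pointing down with tool y at yaw deg"
    s=manip.sense(); R=Ro.from_quat(s["tool_rot"])
    T=Ro.from_euler('z',yaw,degrees=True)*Ro.from_quat([.70710678,.70710678,0,0])
    print("t",round(s["t"],2),"tcp",s["tcp_pos"].round(4),"travel",(R.inv().apply(np.array([x,y,z])-s["tcp_pos"])/.8).round(4),"turn",((R.inv()*T).as_rotvec()/np.pi).round(4),"gap",round(s["finger_gap"],3),"F",s["force"].round(1))
E
python3 -c "
from h import *
go(.439,-.289,.14)"
```

```text
t 0.1 tcp [ 0.2789 -0.5585  0.1926] travel [ 0.3295 -0.212   0.0663] turn [-0.0005 -0.0004 -0.3527] gap 0.997 F [ 1.2 -0.2 -0.5]
```

Request:
apply_moves(
  claw=[1, 1, 1, 1, 1],
  travel=[
    [0.165, -0.106, 0],
    [0.165, -0.106, 0],
    [0.165, -0.106, 0],
    [0.165, -0.106, 0],
    [0.165, -0.106, 0],
  ],
  turn=[
    [0, 0, -0.176],
    [0, 0, -0.176],
    [0, 0, -0.176],
    [0, 0, -0.176],
    [0, 0, -0.176],
  ],
  newtons=40,
)

```text
t: 0.52
tcp_pos: [0.361, -0.4173, 0.1928]
tool_rot: [0.871, 0.491, 0.001, -0.003]
force: [0.6, 0.4, 0.3]
finger_gap: 0.999
gripper_force: 0.0
```

```bash
python3 -c "
from h import *
go(.439,-.289,.14)"
```

```text
t 0.52 tcp [ 0.361  -0.4173  0.1928] travel [0.1873 0.0004 0.067 ] turn [-0.0008 -0.0019 -0.1735] gap 0.999 F [0.6 0.4 0.3]
```

Request:
apply_moves(
  claw=[1, 1, 1, 1, 1],
  travel=[
    [0.188, 0, 0.066],
    [0.188, 0, 0.066],
    [0.188, 0, 0.066],
    [0.188, 0, 0.066],
    [0.188, 0, 0.066],
  ],
  turn=[
    [0, 0, -0.176],
    [0, 0, -0.176],
    [0, 0, -0.176],
    [0, 0, -0.176],
    [0, 0, -0.176],
  ],
)

```text
t: 0.93
tcp_pos: [0.4386, -0.2892, 0.1381]
tool_rot: [0.704, 0.71, 0.001, -0.004]
force: [-0.0, 0.1, -0.1]
finger_gap: 1.0
gripper_force: 0.0
```

Request:
apply_moves(
  claw=[1, 1],
  travel=[
    [0, 0, 0],
    [0, 0, 0],
  ],
  turn=[
    [0, 0, 0],
    [0, 0, 0],
  ],
)

```text
t: 1.1
tcp_pos: [0.4388, -0.2965, 0.1405]
tool_rot: [0.708, 0.706, -0.0, 0.0]
force: [0.9, -0.7, -0.3]
finger_gap: 0.999
gripper_force: 0.0
```

```bash
python3 -c "
from h import *
go(.439,-.289,.025)"
```

```text
t 1.1 tcp [ 0.4388 -0.2965  0.1405] travel [0.0094 0.0003 0.1444] turn [-0.0001  0.0001 -0.0009] gap 0.999 F [ 0.9 -0.7 -0.3]
```

Request:
apply_moves(
  claw=[1, 1, 1, 1, 1],
  travel=[
    [0.009, 0, 0.04],
    [0.009, 0, 0.08],
    [0.009, 0, 0.12],
    [0.009, 0, 0.156],
    [0.009, 0, 0.156],
  ],
  turn=[
    [0, 0, -0.001],
    [0, 0, -0.001],
    [0, 0, -0.001],
    [0, 0, -0.001],
    [0, 0, -0.001],
  ],
)

```text
t: 1.52
tcp_pos: [0.4355, -0.2883, 0.0116]
tool_rot: [0.708, 0.706, -0.0, -0.004]
force: [-0.1, 0.2, -0.2]
finger_gap: 1.003
gripper_force: 0.0
```

Request:
apply_moves(
  claw=[-1, -1, -1, -1, -1],
  travel=[
    [0, 0, 0],
    [0, 0, 0],
    [0, 0, 0],
    [0, 0, 0],
    [0, 0, 0],
  ],
  turn=[
    [0, 0, 0],
    [0, 0, 0],
    [0, 0, 0],
    [0, 0, 0],
    [0, 0, 0],
  ],
)

```text
t: 1.93
tcp_pos: [0.4399, -0.2907, 0.0179]
tool_rot: [0.707, 0.707, 0.0, 0.002]
force: [0.9, -0.2, 7.3]
finger_gap: 0.338
gripper_force: 39.0
```

Request:
apply_moves(
  claw=[-1, -1, -1, -1, -1],
  travel=[
    [0, 0, 0],
    [0, 0, 0],
    [0, 0, 0],
    [0, 0, 0],
    [0, 0, 0],
  ],
  turn=[
    [0, 0, 0],
    [0, 0, 0],
    [0, 0, 0],
    [0, 0, 0],
    [0, 0, 0],
  ],
)

```text
t: 2.35
tcp_pos: [0.4399, -0.2906, 0.0179]
tool_rot: [0.707, 0.708, -0.0, 0.002]
force: [-0.5, 0.3, 6.3]
finger_gap: 0.338
gripper_force: 39.0
```

```bash
python3 -c "
from h import *
go(.439,-.289,.1)
s=snap('side');save(s,'g1.png',(300,100,520,260),3)"
```

```text
t 2.35 tcp [ 0.4399 -0.2906  0.0179] travel [ 0.0017 -0.0008 -0.1026] turn [0.001  0.001  0.0004] gap 0.338 F [-0.5  0.3  6.3]
```

View pics/g1.png

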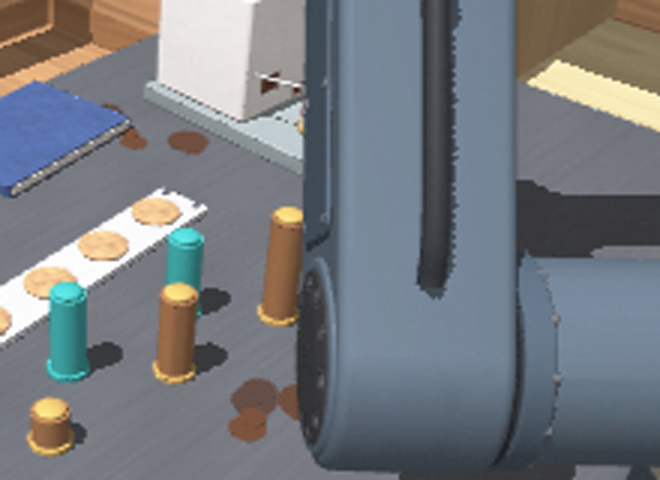

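The view is blocked by the arm's link, but the other posts at (178,330), (283,265) and (50,425) are undisturbed. The grip stopped at 0.338 with 39 N, so the post is held. I'll lift it and cross-check the pad positions in the side view.

Request:
apply_moves(
  claw=[-1, -1, -1, -1, -1],
  travel=[
    [0, 0, -0.03],
    [0, 0, -0.07],
    [0, 0, -0.11],
    [0, 0, -0.15],
    [0, 0, -0.15],
  ],
  turn=[
    [0, 0, 0],
    [0, 0, 0],
    [0, 0, 0],
    [0, 0, 0],
    [0, 0, 0],
  ],
)

```text
t: 2.82
tcp_pos: [0.442, -0.2925, 0.1425]
tool_rot: [0.707, 0.708, -0.0, 0.007]
force: [0.9, -0.2, -0.1]
finger_gap: 0.337
gripper_force: 39.6
```

```bash
python3 - <<'E'
from h import *
go(.621,-.0945,.135)
s=dict(np.load("side0.npz"))
hsv=cv2.cvtColor(s["pixels"],cv2.COLOR_RGB2HSV)
m=((hsv[...,0]<20)&(hsv[...,1]>60)&(hsv[...,2]>120)).astype(np.uint8); r=np.zeros_like(m); r[160:220,270:370]=1
n,l,st,c=cv2.connectedComponentsWithStats(cv2.morphologyEx(m*r,cv2.MORPH_CLOSE,np.ones((3,3))))
for i in range(1,n):
    if st[i,4]>30:
        k=cv2.findContours((l==i).astype(np.uint8),0,1)[0][0]; e=cv2.fitEllipse(k)
        print(st[i],onz(s,*c[i],.012).round(4),"ell",onz(s,*e[0],.012).round(4))
E
```

```text
t 2.82 tcp [ 0.442  -0.2925  0.1425] travel [0.2472 0.2241 0.0091] turn [0.003  0.0031 0.0005] gap 0.337 F [ 0.9 -0.2 -0.1]
[344 166  16   9 119] [ 0.6262 -0.1734  0.012 ] ell [ 0.6263 -0.1732  0.012 ]
[326 177  17  10 133] [ 0.6183 -0.0889  0.012 ] ell [ 0.6184 -0.0888  0.012 ]
[308 189  17  11 110] [ 0.6145 -0.0069  0.012 ] ell [ 0.6128 -0.0064  0.012 ]
[352 196  14  24 188] [ 0.4828 -0.0423  0.012 ] ell [ 0.4887 -0.051   0.012 ]
[285 201  19  12 168] [0.6066 0.0787 0.012 ] ell [0.6066 0.0788 0.012 ]
```

Request:
apply_moves(
  claw=[-1, -1, -1, -1, -1],
  travel=[
    [0.03, 0.027, 0],
    [0.065, 0.058, 0],
    [0.1, 0.09, 0],
    [0.125, 0.112, 0],
    [0.125, 0.112, 0],
  ],
  turn=[
    [0, 0, 0],
    [0, 0, 0],
    [0, 0, 0],
    [0, 0, 0],
    [0, 0, 0],
  ],
)

```text
t: 3.23
tcp_pos: [0.5308, -0.1853, 0.1362]
tool_rot: [0.705, 0.709, 0.001, 0.001]
force: [-0.1, -0.2, -1.6]
finger_gap: 0.335
gripper_force: 39.6
```

Request:
apply_moves(
  claw=[-1, -1, -1, -1, -1],
  travel=[
    [0.03, 0.027, 0],
    [0.065, 0.058, 0],
    [0.1, 0.09, 0],
    [0.12, 0.112, 0],
    [0.12, 0.112, 0],
  ],
  turn=[
    [0, 0, 0],
    [0, 0, 0],
    [0, 0, 0],
    [0, 0, 0],
    [0, 0, 0],
  ],
)

```text
t: 3.65
tcp_pos: [0.6207, -0.09, 0.136]
tool_rot: [0.705, 0.709, 0.001, 0.001]
force: [-0.3, -0.8, -1.7]
finger_gap: 0.33
gripper_force: 39.7
```

Request:
apply_moves(
  claw=[-1, -1, -1, -1, -1],
  travel=[
    [0, 0, 0],
    [0, 0, 0],
    [0, 0, 0],
    [0, 0, 0],
    [0, 0, 0],
  ],
  turn=[
    [0, 0, 0],
    [0, 0, 0],
    [0, 0, 0],
    [0, 0, 0],
    [0, 0, 0],
  ],
)

```text
t: 4.07
tcp_pos: [0.6168, -0.0943, 0.136]
tool_rot: [0.707, 0.707, -0.0, -0.0]
force: [0.2, -0.6, -0.6]
finger_gap: 0.334
gripper_force: 39.7
```

```bash
python3 - <<'E'
from h import *
go(.620,-.0925,.032)
s=snap("side"); save(s,"h1.png",(260,100,460,250),3)
t=snap("top"); save(t,"h1t.png",(240,130,480,270),3)
E
```

```text
t 4.07 tcp [ 0.6168 -0.0943  0.136 ] travel [0.0022 0.004  0.13  ] turn [-0.0001 -0.     -0.0002] gap 0.334 F [ 0.2 -0.6 -0.6]
```

View pics/h1.png

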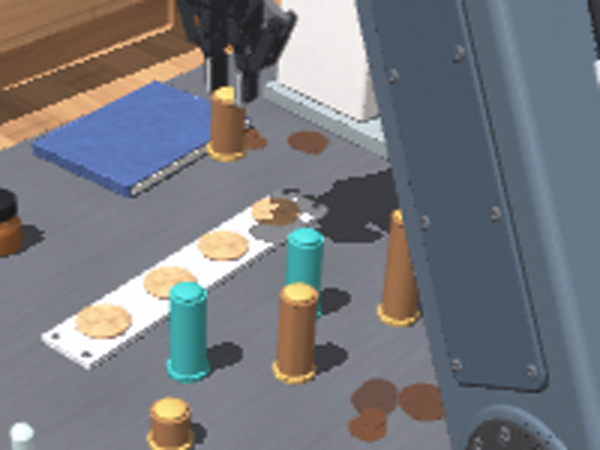

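The held post is at crop (227,125), with its foot at (225,157). The fingers seem to hold it higher than expected, so I'll measure its bottom height before lowering.

```bash
python3 - <<'E'
from h import *
go(.620,-.0925,.032)
s=snap("side"); P=cloud(s); hsv=cv2.cvtColor(s["pixels"],cv2.COLOR_RGB2HSV)
sub=np.s_[125:158,328:345]
for v in range(122,158,3): print(v,[tuple((P[v,u]*1000).astype(int)) for u in (329,335,340)])
n=np.array([.6168,-.0943])
for v in (130,133,150,152,153):
    o,d=ray(s,335.5,v); k=((n-o[:2])@d[:2])/(d[:2]@d[:2]); print(v,(o+k*d).round(4))
E
```

```text
t 4.17 tcp [ 0.6172 -0.094   0.136 ] travel [0.0019 0.0035 0.13  ] turn [-0.      0.     -0.0001] gap 0.337 F [ 0.2  0.2 -1.2]
122 [(np.int64(632), np.int64(-79), np.int64(204)), (np.int64(628), np.int64(-99), np.int64(199)), (np.int64(591), np.int64(-80), np.int64(218))]
125 [(np.int64(631), np.int64(-80), np.int64(195)), (np.int64(630), np.int64(-102), np.int64(188)), (np.int64(594), np.int64(-84), np.int64(207))]
128 [(np.int64(634), np.int64(-82), np.int64(184)), (np.int64(628), np.int64(-100), np.int64(180)), (np.int64(595), np.int64(-86), np.int64(197))]
131 [(np.int64(879), np.int64(-325), np.int64(1)), (np.int64(614), np.int64(-86), np.int64(181)), (np.int64(596), np.int64(-86), np.int64(187))]
134 [(np.int64(843), np.int64(-289), np.int64(15)), (np.int64(606), np.int64(-78), np.int64(178)), (np.int64(596), np.int64(-87), np.int64(178))]
137 [(np.int64(824), np.int64(-271), np.int64(16)), (np.int64(604), np.int64(-76), np.int64(170)), (np.int64(601), np.int64(-93), np.int64(165))]
140 [(np.int64(812), np.int64(-259), np.int64(14)), (np.int64(606), np.int64(-78), np.int64(159)
[... 227 characters left out ...]
226), np.int64(16)), (np.int64(606), np.int64(-78), np.int64(141)), (np.int64(601), np.int64(-93), np.int64(137))]
149 [(np.int64(625), np.int64(-74), np.int64(125)), (np.int64(605), np.int64(-78), np.int64(131)), (np.int64(601), np.int64(-94), np.int64(127))]
152 [(np.int64(770), np.int64(-217), np.int64(0)), (np.int64(604), np.int64(-77), np.int64(123)), (np.int64(600), np.int64(-92), np.int64(119))]
155 [(np.int64(759), np.int64(-206), np.int64(-2)), (np.int64(741), np.int64(-217), np.int64(0)), (np.int64(731), np.int64(-231), np.int64(-1))]
130 [ 0.6188 -0.0924  0.1809]
133 [ 0.6187 -0.0925  0.1717]
150 [ 0.618  -0.0931  0.1181]
152 [ 0.618  -0.0932  0.1115]
153 [ 0.6179 -0.0932  0.1083]
```

View pics/h1t.png

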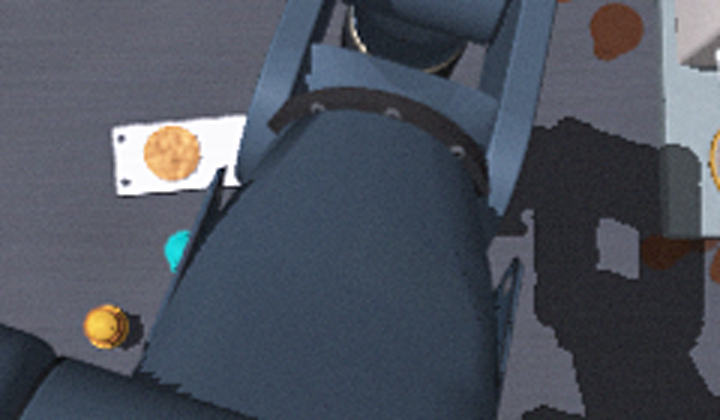

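The top view is blocked by the arm; only pad_d at (172,152) and the 40 mm post at (106,327) show. The post's bottom is at about z 0.117, which is TCP−0.018, so it hasn't slipped. I'll check where the fingertips actually are.

```bash
python3 - <<'E'
from h import *
s=snap("side"); P=cloud(s); hsv=cv2.cvtColor(s["pixels"],cv2.COLOR_RGB2HSV)
near=(np.abs(P[...,0]-.617)<.06)&(np.abs(P[...,1]+.094)<.04)&(P[...,2]>.09)&(P[...,2]<.26)&(s["depth"]>0)
dark=near&(hsv[...,1]<90)
for z in np.arange(.13,.25,.01):
    q=P[dark&(np.abs(P[...,2]-z)<.005)]
    print(z.round(3),len(q), (q.min(0)[:2].round(3),q.max(0)[:2].round(3)) if len(q) else "")
save(s,"f.png",(300,90,375,160),8)
E
```

```text
0.13 0 
0.14 0 
0.15 5 (array([ 0.604, -0.101]), array([ 0.627, -0.077]))
0.16 6 (array([ 0.601, -0.098]), array([ 0.624, -0.074]))
0.17 7 (array([ 0.596, -0.099]), array([ 0.627, -0.076]))
0.18 32 (array([ 0.591, -0.104]), array([ 0.642, -0.078]))
0.19 51 (array([ 0.586, -0.103]), array([ 0.641, -0.079]))
0.2 54 (array([ 0.586, -0.102]), array([ 0.646, -0.079]))
0.21 51 (array([ 0.587, -0.104]), array([ 0.642, -0.08 ]))
0.22 67 (array([ 0.569, -0.105]), array([ 0.657, -0.078]))
0.23 105 (array([ 0.565, -0.105]), array([ 0.666, -0.078]))
0.24 105 (array([ 0.562, -0.107]), array([ 0.669, -0.074]))
```

View pics/f.png

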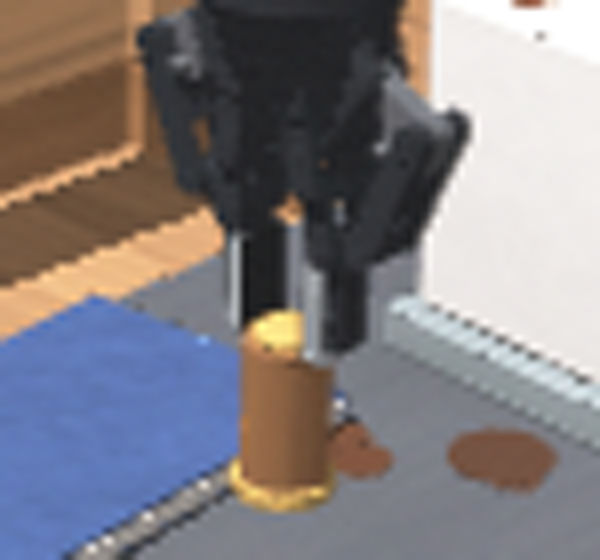

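The picture shows the pads gripping the top ~12 mm (brass tip), so the real fingertips sit about 35 mm above the reported TCP. The hold is firm and upright. The bottom is at TCP−18 mm, so I'll lower until TCP z ≈ 0.031.

Request:
apply_moves(
  claw=[-1, -1, -1, -1, -1],
  travel=[
    [0.001, 0.004, 0.03],
    [0.001, 0.004, 0.07],
    [0.001, 0.004, 0.105],
    [0.001, 0.004, 0.122],
    [0.001, 0.004, 0.122],
  ],
  turn=[
    [0, 0, 0],
    [0, 0, 0],
    [0, 0, 0],
    [0, 0, 0],
    [0, 0, 0],
  ],
)

```text
t: 4.68
tcp_pos: [0.6177, -0.0916, 0.0345]
tool_rot: [0.707, 0.707, -0.002, -0.004]
force: [0.1, -0.0, -0.6]
finger_gap: 0.332
gripper_force: 39.8
```

Request:
apply_moves(
  claw=[-1, -1, -1, -1, -1],
  travel=[
    [0, 0, 0],
    [0, 0, 0.004],
    [0, 0, 0.008],
    [0, 0, 0.01],
    [0, 0, 0.01],
  ],
  turn=[
    [0, 0, 0],
    [0, 0, 0],
    [0, 0, 0],
    [0, 0, 0],
    [0, 0, 0],
  ],
)

```text
t: 5.1
tcp_pos: [0.6211, -0.0925, 0.0309]
tool_rot: [0.707, 0.707, 0.0, 0.0]
force: [1.1, 0.3, -0.5]
finger_gap: 0.336
gripper_force: 39.8
```

```bash
python3 - <<'E'
from h import *
go(.620,-.0925,.030)
s=snap("side"); save(s,"p1.png",(270,130,390,230),6)
E
```

```text
t 5.1 tcp [ 0.6211 -0.0925  0.0309] travel [ 0.0001 -0.0014  0.0011] turn [0.0003 0.0001 0.0003] gap 0.336 F [ 1.1  0.3 -0.5]
```

View pics/p1.png

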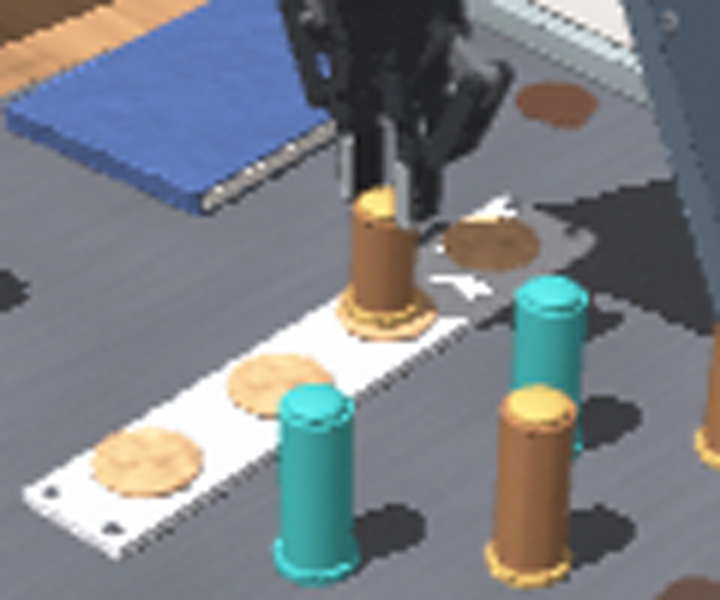

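The post stands over pad_b, foot centre at about (380,308), with the pad spanning x 335–438 (centre ~387). I'll nudge 2–3 mm toward image-right, set it down, and release.

Request:
apply_moves(
  claw=[-1, -1, -1, -1, -1],
  travel=[
    [-0.0025, -0.0025, 0],
    [-0.0025, -0.0025, 0],
    [-0.0025, -0.0025, 0.0015],
    [-0.0025, -0.0025, 0.0015],
    [-0.0025, -0.0025, 0.0015],
  ],
  turn=[
    [0, 0, 0],
    [0, 0, 0],
    [0, 0, 0],
    [0, 0, 0],
    [0, 0, 0],
  ],
)

```text
t: 5.57
tcp_pos: [0.6192, -0.0946, 0.0299]
tool_rot: [0.707, 0.707, 0.0, 0.001]
force: [-1.0, 1.0, 4.6]
finger_gap: 0.339
gripper_force: 40.6
```

Request:
apply_moves(
  claw=[1, 1, 1, 1, 1],
  travel=[
    [0, 0, 0],
    [0, 0, 0],
    [0, 0, 0],
    [0, 0, 0],
    [0, 0, 0],
  ],
  turn=[
    [0, 0, 0],
    [0, 0, 0],
    [0, 0, 0],
    [0, 0, 0],
    [0, 0, 0],
  ],
)

```text
t: 5.98
tcp_pos: [0.6187, -0.0944, 0.0288]
tool_rot: [0.707, 0.707, -0.0, -0.0]
force: [0.3, 0.8, -0.5]
finger_gap: 0.995
gripper_force: 0.0
```

Request:
apply_moves(
  claw=[1, 1, 1, 1, 1],
  travel=[
    [0, 0, 0],
    [0, 0, -0.03],
    [0, 0, -0.07],
    [0, 0, -0.12],
    [0, 0, -0.16],
  ],
  turn=[
    [0, 0, 0],
    [0, 0, 0],
    [0, 0, 0],
    [0, 0, 0],
    [0, 0, 0],
  ],
)

```text
t: 6.4
tcp_pos: [0.619, -0.0945, 0.159]
tool_rot: [0.707, 0.707, 0.0, 0.0]
force: [0.9, -0.4, -0.1]
finger_gap: 1.001
gripper_force: 0.0
```

```bash
python3 - <<'E'
from h import *
go(.4583,.1337,.16)
E
```

```text
t 6.4 tcp [ 0.619  -0.0945  0.159 ] travel [ 0.2854 -0.2006 -0.0014] turn [0.0002 0.     0.0003] gap 1.001 F [ 0.9 -0.4 -0.1]
```

Request:
apply_moves(
  claw=[1, 1, 1, 1, 1],
  travel=[
    [0.143, -0.1, 0],
    [0.143, -0.1, 0],
    [0.143, -0.1, 0],
    [0.143, -0.1, 0],
    [0.143, -0.1, 0],
  ],
  turn=[
    [0, 0, 0],
    [0, 0, 0],
    [0, 0, 0],
    [0, 0, 0],
    [0, 0, 0],
  ],
)

```text
t: 6.82
tcp_pos: [0.5351, 0.0232, 0.1571]
tool_rot: [0.705, 0.709, -0.001, -0.002]
force: [1.5, -0.1, 0.5]
finger_gap: 1.001
gripper_force: 0.0
```

Request:
apply_moves(
  claw=[1, 1, 1, 1, 1],
  travel=[
    [0.142, -0.1, 0],
    [0.142, -0.1, 0],
    [0.142, -0.1, 0],
    [0.142, -0.1, 0],
    [0.142, -0.1, 0],
  ],
  turn=[
    [0, 0, 0],
    [0, 0, 0],
    [0, 0, 0],
    [0, 0, 0],
    [0, 0, 0],
  ],
)

```text
t: 7.23
tcp_pos: [0.4567, 0.1352, 0.157]
tool_rot: [0.706, 0.709, -0.0, -0.001]
force: [-0.2, 0.4, 0.8]
finger_gap: 0.997
gripper_force: 0.0
```

Request:
apply_moves(
  claw=[1, 1, 1, 1, 1],
  travel=[
    [0, 0, 0.04],
    [0, 0, 0.08],
    [0, 0, 0.12],
    [0, 0, 0.15],
    [0, 0, 0.15],
  ],
  turn=[
    [0, 0, 0],
    [0, 0, 0],
    [0, 0, 0],
    [0, 0, 0],
    [0, 0, 0],
  ],
)

```text
t: 7.65
tcp_pos: [0.4578, 0.1319, 0.0331]
tool_rot: [0.707, 0.707, -0.003, -0.002]
force: [-0.5, -0.1, -0.9]
finger_gap: 1.0
gripper_force: 0.0
```

```bash
python3 - <<'E'
from h import *
go(.4583,.1337,.02)
s=snap("side"); save(s,"q1.png",(270,170,390,270),6)
P=cloud(s)
near=(np.abs(P[...,0]-.458)<.075)&(np.abs(P[...,1]-.134)<.03)&(P[...,2]>.004)&(P[...,2]<.2)&(s["depth"]>0)
q=P[near&(np.abs(P[...,0]-.458)>.03)]; print(np.sort(q[:,2])[:15].round(3))
E
```

```text
t 7.65 tcp [0.4578 0.1319 0.0331] travel [0.0023 0.0007 0.0164] turn [-0.0021  0.0002 -0.0001] gap 1.0 F [-0.5 -0.1 -0.9]
[0.004 0.005 0.083 0.086 0.086 0.087 0.087 0.087 0.087 0.087 0.087 0.088
 0.088 0.088 0.088]
```

View pics/q1.png

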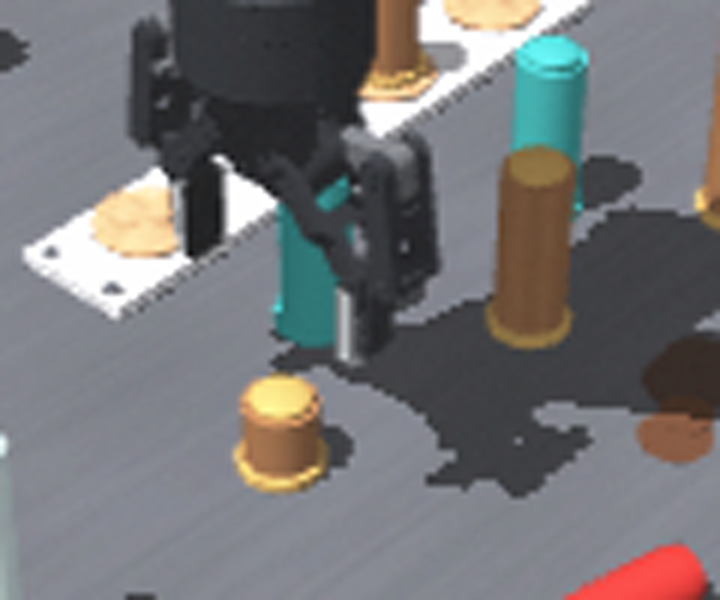

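The open fingertips, at crop (350,355) and (200,250), are around z 0.083 with TCP 0.035. That confirms the offset is about 36–50 mm. I'll lower further, to TCP ≈ −0.02, so the pads hold the shaft of the 40 mm post at (280,435).

Request:
apply_moves(
  claw=[1, 1, 1, 1, 1],
  travel=[
    [0, 0, 0.025],
    [0, 0, 0.05],
    [0, 0, 0.065],
    [0, 0, 0.073],
    [0, 0, 0.073],
  ],
  turn=[
    [0, 0, 0],
    [0, 0, 0],
    [0, 0, 0],
    [0, 0, 0],
    [0, 0, 0],
  ],
)

```text
t: 8.12
tcp_pos: [0.46, 0.1329, -0.0212]
tool_rot: [0.707, 0.707, 0.0, 0.0]
force: [-0.1, 0.4, 0.1]
finger_gap: 1.001
gripper_force: 0.0
```

Request:
apply_moves(
  claw=[-1, -1, -1, -1, -1],
  travel=[
    [0, 0, 0],
    [0, 0, 0],
    [0, 0, 0],
    [0, 0, 0],
    [0, 0, 0],
  ],
  turn=[
    [0, 0, 0],
    [0, 0, 0],
    [0, 0, 0],
    [0, 0, 0],
    [0, 0, 0],
  ],
)

```text
t: 8.53
tcp_pos: [0.4589, 0.1335, -0.0204]
tool_rot: [0.707, 0.708, 0.0, 0.0]
force: [-0.0, 0.1, 4.6]
finger_gap: 0.357
gripper_force: 39.1
```

Request:
apply_moves(
  claw=[-1, -1, -1],
  travel=[
    [0, 0, 0],
    [0, 0, 0],
    [0, 0, 0],
  ],
  turn=[
    [0, 0, 0],
    [0, 0, 0],
    [0, 0, 0],
  ],
)

```text
t: 8.78
tcp_pos: [0.4589, 0.1335, -0.0204]
tool_rot: [0.707, 0.708, 0.0, 0.0]
force: [-1.2, -1.0, 5.9]
finger_gap: 0.359
gripper_force: 39.0
```

```bash
python3 - <<'E'
from h import *
go(.627,-.175,.12)
s=snap("side"); save(s,"q2.png",(270,170,390,270),6)
E
```

```text
t 8.78 tcp [ 0.4589  0.1335 -0.0204] travel [-0.3859  0.2099 -0.1752] turn [ 0.0004 -0.      0.0004] gap 0.359 F [-1.2 -1.   5.9]
```

View pics/q2.png

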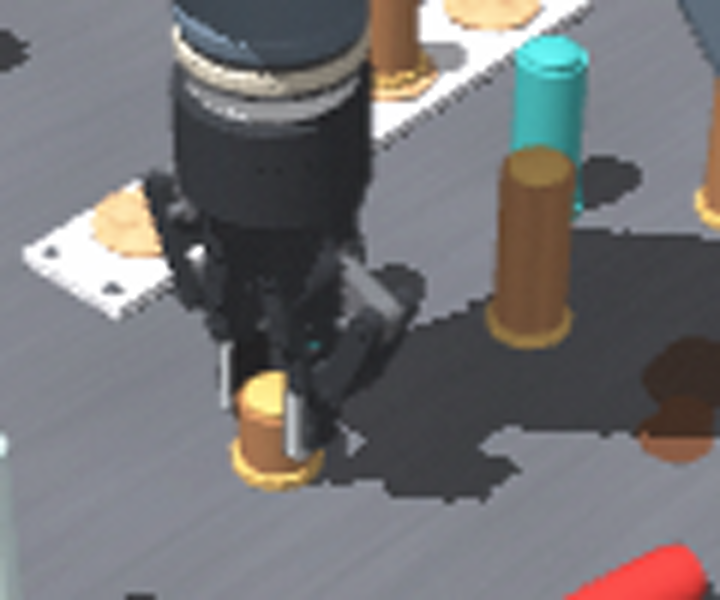

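The pads hold the 40 mm post on its shaft at (265,430). I'll lift it and carry it to pad_a.

Request:
apply_moves(
  claw=[-1, -1, -1, -1, -1],
  travel=[
    [0, 0, -0.03],
    [0, 0, -0.075],
    [0, 0, -0.12],
    [0, 0, -0.165],
    [0, 0, -0.18],
  ],
  turn=[
    [0, 0, 0],
    [0, 0, 0],
    [0, 0, 0],
    [0, 0, 0],
    [0, 0, 0],
  ],
)

```text
t: 9.25
tcp_pos: [0.4611, 0.1338, 0.1273]
tool_rot: [0.707, 0.708, 0.003, 0.003]
force: [0.2, -0.1, -0.9]
finger_gap: 0.355
gripper_force: 39.8
```

Request:
apply_moves(
  claw=[-1, -1, -1, -1, -1],
  travel=[
    [-0.035, 0.019, 0],
    [-0.08, 0.043, 0],
    [-0.125, 0.068, 0],
    [-0.165, 0.09, 0],
    [-0.195, 0.105, 0],
  ],
  turn=[
    [0, 0, 0],
    [0, 0, 0],
    [0, 0, 0],
    [0, 0, 0],
    [0, 0, 0],
  ],
)

```text
t: 9.67
tcp_pos: [0.5447, -0.0254, 0.1233]
tool_rot: [0.707, 0.707, 0.001, 0.001]
force: [0.5, 1.3, -0.7]
finger_gap: 0.355
gripper_force: 39.8
```

Request:
apply_moves(
  claw=[-1, -1, -1, -1, -1],
  travel=[
    [-0.045, 0.024, 0],
    [-0.09, 0.048, 0],
    [-0.13, 0.07, 0],
    [-0.17, 0.092, 0],
    [-0.192, 0.104, 0],
  ],
  turn=[
    [0, 0, 0],
    [0, 0, 0],
    [0, 0, 0],
    [0, 0, 0],
    [0, 0, 0],
  ],
)

```text
t: 10.08
tcp_pos: [0.628, -0.1804, 0.123]
tool_rot: [0.708, 0.707, 0.0, 0.002]
force: [1.4, -0.2, 0.0]
finger_gap: 0.355
gripper_force: 39.8
```

Request:
apply_moves(
  claw=[-1, -1, -1, -1],
  travel=[
    [0, 0, 0],
    [0, 0, 0],
    [0, 0, 0],
    [0, 0, 0],
  ],
  turn=[
    [0, 0, 0],
    [0, 0, 0],
    [0, 0, 0],
    [0, 0, 0],
  ],
)

```text
t: 10.42
tcp_pos: [0.6249, -0.1743, 0.1225]
tool_rot: [0.706, 0.708, -0.0, -0.001]
force: [-0.1, 0.4, -1.0]
finger_gap: 0.356
gripper_force: 39.8
```

```bash
python3 - <<'E'
from h import *
go(.6265,-.1765,-.006)
E
```

```text
t 10.42 tcp [ 0.6249 -0.1743  0.1225] travel [-0.0029  0.0022  0.1606] turn [-0.0005 -0.0004  0.0007] gap 0.356 F [-0.1  0.4 -1. ]
```

Request:
apply_moves(
  claw=[-1, -1, -1, -1, -1],
  travel=[
    [-0.003, 0.002, 0.04],
    [-0.003, 0.002, 0.085],
    [-0.003, 0.002, 0.125],
    [-0.003, 0.002, 0.152],
    [-0.003, 0.002, 0.152],
  ],
  turn=[
    [0, 0, 0],
    [0, 0, 0],
    [0, 0, 0],
    [0, 0, 0],
    [0, 0, 0],
  ],
)

```text
t: 10.83
tcp_pos: [0.623, -0.1749, -0.0038]
tool_rot: [0.706, 0.708, -0.002, -0.005]
force: [-0.4, 0.8, -1.0]
finger_gap: 0.353
gripper_force: 39.8
```

Request:
apply_moves(
  claw=[-1, -1, -1, -1, -1],
  travel=[
    [0, 0, 0],
    [0, 0, 0.003],
    [0, 0, 0.006],
    [0, 0, 0.008],
    [0, 0, 0.008],
  ],
  turn=[
    [0, 0, 0],
    [0, 0, 0],
    [0, 0, 0],
    [0, 0, 0],
    [0, 0, 0],
  ],
)

```text
t: 11.25
tcp_pos: [0.6283, -0.1786, -0.0041]
tool_rot: [0.707, 0.708, 0.0, 0.001]
force: [0.6, 0.1, -0.5]
finger_gap: 0.356
gripper_force: 39.8
```

```bash
python3 - <<'E'
from h import *
go(.6265,-.1765,-.008)
s=snap("side"); save(s,"p2.png",(285,110,405,210),6)
E
```

```text
t 11.25 tcp [ 0.6283 -0.1786 -0.0041] travel [ 0.0026 -0.0023  0.0048] turn [0.0005 0.0003 0.0004] gap 0.356 F [ 0.6  0.1 -0.5]
```

View pics/p2.png

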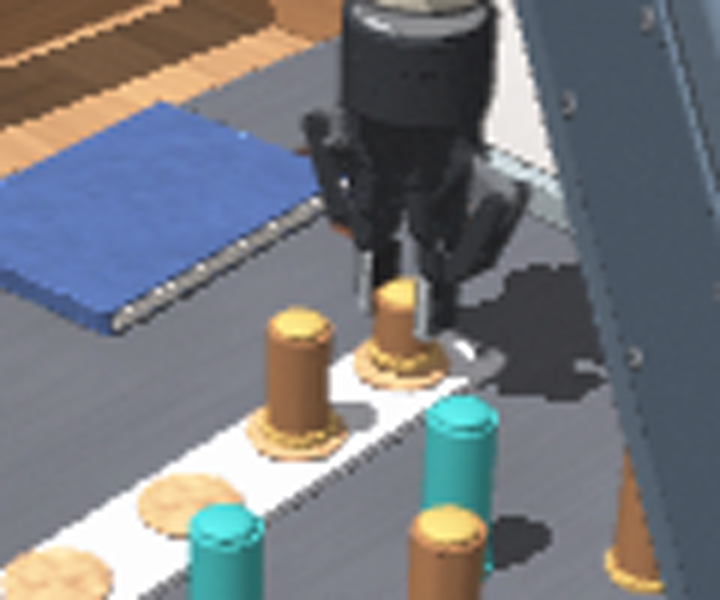

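The 65 mm post is centred on pad_b (post 299, pad 297). The 40 mm post hangs just above pad_a (post 400, pad 402). I'll set it down, release, and go above the 90 mm post.

Request:
apply_moves(
  claw=[-1, -1, -1, -1, -1],
  travel=[
    [0, 0, 0.003],
    [0, 0, 0.0055],
    [0, 0, 0.0055],
    [0, 0, 0.0055],
    [0, 0, 0.0055],
  ],
  turn=[
    [0, 0, 0],
    [0, 0, 0],
    [0, 0, 0],
    [0, 0, 0],
    [0, 0, 0],
  ],
)

```text
t: 11.72
tcp_pos: [0.6282, -0.1787, -0.0083]
tool_rot: [0.707, 0.707, 0.0, 0.001]
force: [-1.9, 0.4, 6.9]
finger_gap: 0.358
gripper_force: 40.6
```

Request:
apply_moves(
  claw=[1, 1, 1, 1, 1],
  travel=[
    [0, 0, 0],
    [0, 0, 0],
    [0, 0, 0],
    [0, 0, 0],
    [0, 0, 0],
  ],
  turn=[
    [0, 0, 0],
    [0, 0, 0],
    [0, 0, 0],
    [0, 0, 0],
    [0, 0, 0],
  ],
)

```text
t: 12.13
tcp_pos: [0.6275, -0.1784, -0.01]
tool_rot: [0.707, 0.707, -0.0, -0.0]
force: [0.4, 0.1, 0.9]
finger_gap: 0.999
gripper_force: 0.0
```

Request:
apply_moves(
  claw=[1, 1, 1, 1, 1],
  travel=[
    [0, 0, -0.03],
    [0, 0, -0.07],
    [0, 0, -0.12],
    [0, 0, -0.17],
    [0, 0, -0.19],
  ],
  turn=[
    [0, 0, 0],
    [0, 0, 0],
    [0, 0, 0],
    [0, 0, 0],
    [0, 0, 0],
  ],
)

```text
t: 12.55
tcp_pos: [0.6307, -0.1797, 0.1482]
tool_rot: [0.707, 0.708, 0.002, 0.004]
force: [1.2, 0.6, 1.2]
finger_gap: 1.004
gripper_force: 0.0
```

```bash
python3 - <<'E'
from h import *
go(.447,-.0078,.144)
E
```

```text
t 12.55 tcp [ 0.6307 -0.1797  0.1482] travel [ 0.2152 -0.2294  0.0024] turn [0.0027 0.0013 0.0004] gap 1.004 F [1.2 0.6 1.2]
```

Request:
apply_moves(
  claw=[1, 1, 1, 1, 1],
  travel=[
    [0.107, -0.113, 0],
    [0.107, -0.113, 0],
    [0.107, -0.113, 0],
    [0.107, -0.113, 0],
    [0.107, -0.113, 0],
  ],
  turn=[
    [0, 0, 0],
    [0, 0, 0],
    [0, 0, 0],
    [0, 0, 0],
    [0, 0, 0],
  ],
)

```text
t: 12.97
tcp_pos: [0.5343, -0.0907, 0.1421]
tool_rot: [0.706, 0.708, -0.001, -0.002]
force: [1.0, 0.2, 1.3]
finger_gap: 1.001
gripper_force: 0.0
```

Request:
apply_moves(
  claw=[1, 1, 1, 1, 1],
  travel=[
    [0.106, -0.113, 0],
    [0.106, -0.113, 0],
    [0.106, -0.113, 0],
    [0.106, -0.113, 0],
    [0.106, -0.113, 0],
  ],
  turn=[
    [0, 0, 0],
    [0, 0, 0],
    [0, 0, 0],
    [0, 0, 0],
    [0, 0, 0],
  ],
)

```text
t: 13.38
tcp_pos: [0.4465, -0.0076, 0.1425]
tool_rot: [0.706, 0.708, 0.0, 0.0]
force: [1.2, 0.3, -0.1]
finger_gap: 1.0
gripper_force: 0.0
```

Request:
apply_moves(
  claw=[1, 1, 1, 1],
  travel=[
    [0, 0, 0.02],
    [0, 0, 0.02],
    [0, 0, 0.02],
    [0, 0, 0.02],
  ],
  turn=[
    [0, 0, 0],
    [0, 0, 0],
    [0, 0, 0],
    [0, 0, 0],
  ],
)

```text
t: 13.72
tcp_pos: [0.4485, -0.0092, 0.1265]
tool_rot: [0.707, 0.707, 0.0, 0.001]
force: [-0.7, -0.5, -0.1]
finger_gap: 0.997
gripper_force: 0.0
```

```bash
python3 - <<'E'
from h import *
go(.447,-.0078,.019)
E
```

```text
t 13.72 tcp [ 0.4485 -0.0092  0.1265] travel [ 0.0019 -0.0021  0.1344] turn [ 0.0005  0.0002 -0.    ] gap 0.997 F [-0.7 -0.5 -0.1]
```

Request:
apply_moves(
  claw=[1, 1, 1, 1, 1],
  travel=[
    [0.002, -0.002, 0.035],
    [0.002, -0.002, 0.075],
    [0.002, -0.002, 0.11],
    [0.002, -0.002, 0.134],
    [0.002, -0.002, 0.134],
  ],
  turn=[
    [0, 0, 0],
    [0, 0, 0],
    [0, 0, 0],
    [0, 0, 0],
    [0, 0, 0],
  ],
)

```text
t: 14.13
tcp_pos: [0.4442, -0.0068, 0.0165]
tool_rot: [0.707, 0.707, -0.001, -0.002]
force: [-0.4, 0.1, 0.9]
finger_gap: 0.998
gripper_force: 0.0
```

Request:
apply_moves(
  claw=[-1, -1, -1, -1, -1],
  travel=[
    [0, 0, 0],
    [0, 0, 0],
    [0, 0, 0],
    [0, 0, 0],
    [0, 0, 0],
  ],
  turn=[
    [0, 0, 0],
    [0, 0, 0],
    [0, 0, 0],
    [0, 0, 0],
    [0, 0, 0],
  ],
)

```text
t: 14.55
tcp_pos: [0.4464, -0.0069, 0.0205]
tool_rot: [0.707, 0.707, 0.001, 0.001]
force: [1.2, 1.1, 5.5]
finger_gap: 0.359
gripper_force: 39.0
```

Request:
apply_moves(
  claw=[-1, -1, -1],
  travel=[
    [0, 0, 0],
    [0, 0, 0],
    [0, 0, 0],
  ],
  turn=[
    [0, 0, 0],
    [0, 0, 0],
    [0, 0, 0],
  ],
)

```text
t: 14.8
tcp_pos: [0.4464, -0.0069, 0.0205]
tool_rot: [0.707, 0.708, 0.001, 0.001]
force: [0.4, -0.1, 4.5]
finger_gap: 0.359
gripper_force: 39.0
```

```bash
python3 - <<'E'
from h import *
go(.6115,-.011,.16)
E
```

```text
t 14.8 tcp [ 0.4464 -0.0069  0.0205] travel [-0.0056  0.207  -0.1737] turn [0.001  0.0003 0.0004] gap 0.359 F [ 0.4 -0.1  4.5]
```

Request:
apply_moves(
  claw=[-1, -1, -1, -1, -1],
  travel=[
    [0, 0, -0.03],
    [0, 0, -0.07],
    [0, 0, -0.11],
    [0, 0, -0.14],
    [0, 0, -0.15],
  ],
  turn=[
    [0, 0, 0],
    [0, 0, 0],
    [0, 0, 0],
    [0, 0, 0],
    [0, 0, 0],
  ],
)

```text
t: 15.22
tcp_pos: [0.4472, -0.007, 0.1428]
tool_rot: [0.707, 0.708, 0.002, 0.003]
force: [1.5, 0.4, -1.3]
finger_gap: 0.359
gripper_force: 40.4
```

Request:
apply_moves(
  claw=[-1, -1, -1, -1, -1],
  travel=[
    [-0.004, 0.04, 0],
    [-0.004, 0.09, 0],
    [-0.004, 0.14, 0],
    [-0.004, 0.185, 0],
    [-0.004, 0.207, 0],
  ],
  turn=[
    [0, 0, 0],
    [0, 0, 0],
    [0, 0, 0],
    [0, 0, 0],
    [0, 0, 0],
  ],
)

```text
t: 15.63
tcp_pos: [0.6155, -0.01, 0.1386]
tool_rot: [0.707, 0.707, 0.001, 0.002]
force: [-0.4, -0.4, -1.3]
finger_gap: 0.361
gripper_force: 40.4
```

Request:
apply_moves(
  claw=[-1, -1, -1, -1],
  travel=[
    [0, 0, 0],
    [0, 0, 0],
    [0, 0, 0],
    [0, 0, 0],
  ],
  turn=[
    [0, 0, 0],
    [0, 0, 0],
    [0, 0, 0],
    [0, 0, 0],
  ],
)

```text
t: 15.97
tcp_pos: [0.6084, -0.0093, 0.1383]
tool_rot: [0.707, 0.707, -0.001, -0.001]
force: [-0.6, 0.3, -2.1]
finger_gap: 0.359
gripper_force: 40.4
```

```bash
python3 - <<'E'
from h import *
go(.6115,-.010,.0345)
E
```

```text
t 15.97 tcp [ 0.6084 -0.0093  0.1383] travel [-0.001   0.0042  0.1298] turn [-0.001  -0.0002  0.0003] gap 0.359 F [-0.6  0.3 -2.1]
```

Request:
apply_moves(
  claw=[-1, -1, -1, -1, -1],
  travel=[
    [-0.001, 0.002, 0.035],
    [-0.001, 0.002, 0.075],
    [-0.001, 0.002, 0.11],
    [-0.001, 0.002, 0.125],
    [-0.001, 0.002, 0.125],
  ],
  turn=[
    [0, 0, 0],
    [0, 0, 0],
    [0, 0, 0],
    [0, 0, 0],
    [0, 0, 0],
  ],
)

```text
t: 16.38
tcp_pos: [0.6085, -0.0099, 0.0362]
tool_rot: [0.707, 0.707, -0.002, -0.003]
force: [-0.3, -0.5, -2.2]
finger_gap: 0.361
gripper_force: 40.5
```

Request:
apply_moves(
  claw=[-1, -1, -1, -1, -1],
  travel=[
    [0, 0, 0],
    [0, 0, 0],
    [0, 0, 0],
    [0, 0, 0],
    [0, 0, 0],
  ],
  turn=[
    [0, 0, 0],
    [0, 0, 0],
    [0, 0, 0],
    [0, 0, 0],
    [0, 0, 0],
  ],
)

```text
t: 16.8
tcp_pos: [0.6132, -0.0105, 0.0405]
tool_rot: [0.707, 0.707, 0.001, 0.001]
force: [-0.0, -0.3, -1.7]
finger_gap: 0.363
gripper_force: 40.5
```

```bash
python3 - <<'E'
from h import *
go(.6115,-.010,.0325)
s=snap("side"); save(s,"p3.png",(265,120,385,220),6)
E
```

```text
t 16.8 tcp [ 0.6132 -0.0105  0.0405] travel [ 0.0007 -0.0021  0.01  ] turn [0.0008 0.0001 0.0003] gap 0.363 F [-0.  -0.3 -1.7]
```

View pics/p3.png

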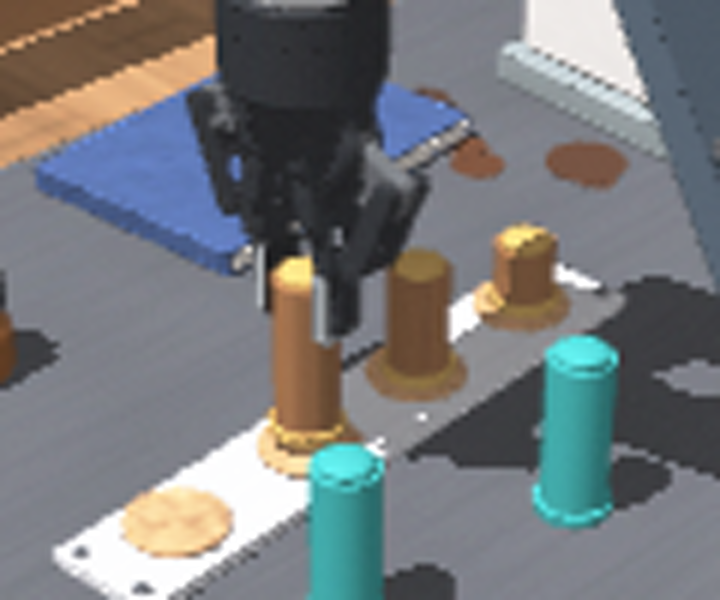

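The 90 mm post hangs over pad_c (post 308, pad 309). The 40 and 65 mm posts stand centred on pads a and b. I'll lower and release.

Request:
apply_moves(
  claw=[-1, -1, -1, -1, -1],
  travel=[
    [0.001, -0.0015, 0.004],
    [0.001, -0.0015, 0.008],
    [0.001, -0.0015, 0.0105],
    [0.001, -0.0015, 0.0105],
    [0.001, -0.0015, 0.0105],
  ],
  turn=[
    [0, 0, 0],
    [0, 0, 0],
    [0, 0, 0],
    [0, 0, 0],
    [0, 0, 0],
  ],
)

```text
t: 17.27
tcp_pos: [0.6113, -0.0095, 0.0324]
tool_rot: [0.707, 0.708, 0.0, 0.0]
force: [-2.0, 0.8, 10.3]
finger_gap: 0.357
gripper_force: 41.5
```

Request:
apply_moves(
  claw=[-1, -1, -1],
  travel=[
    [0, 0, 0],
    [0, 0, 0],
    [0, 0, 0],
  ],
  turn=[
    [0, 0, 0],
    [0, 0, 0],
    [0, 0, 0],
  ],
)

```text
t: 17.52
tcp_pos: [0.6113, -0.0095, 0.0324]
tool_rot: [0.707, 0.708, 0.0, 0.0]
force: [-2.1, 0.5, 11.6]
finger_gap: 0.361
gripper_force: 41.5
```

Request:
apply_moves(
  claw=[1, 1, 1, 1, 1],
  travel=[
    [0, 0, 0],
    [0, 0, 0],
    [0, 0, 0],
    [0, 0, 0],
    [0, 0, 0],
  ],
  turn=[
    [0, 0, 0],
    [0, 0, 0],
    [0, 0, 0],
    [0, 0, 0],
    [0, 0, 0],
  ],
)

```text
t: 17.93
tcp_pos: [0.611, -0.0096, 0.0304]
tool_rot: [0.707, 0.707, -0.0, -0.0]
force: [0.6, 0.3, -0.6]
finger_gap: 0.995
gripper_force: 0.0
```

Request:
apply_moves(
  claw=[1, 1, 1, 1, 1],
  travel=[
    [0, 0, -0.03],
    [0, 0, -0.07],
    [0, 0, -0.11],
    [0, 0, -0.15],
    [0, 0, -0.16],
  ],
  turn=[
    [0, 0, 0],
    [0, 0, 0],
    [0, 0, 0],
    [0, 0, 0],
    [0, 0, 0],
  ],
)

```text
t: 18.35
tcp_pos: [0.6146, -0.0102, 0.164]
tool_rot: [0.707, 0.707, 0.003, 0.004]
force: [0.2, -0.5, -0.0]
finger_gap: 0.995
gripper_force: 0.0
```

```bash
python3 - <<'E'
from h import *
go(.4342,-.1396,.158)
E
```

```text
t 18.35 tcp [ 0.6146 -0.0102  0.164 ] travel [-0.1615 -0.2257  0.0057] turn [0.003  0.0006 0.0004] gap 0.995 F [ 0.2 -0.5 -0. ]
```

Request:
apply_moves(
  claw=[1, 1, 1, 1, 1],
  travel=[
    [-0.081, -0.11, 0],
    [-0.081, -0.11, 0],
    [-0.081, -0.11, 0],
    [-0.081, -0.11, 0],
    [-0.081, -0.11, 0],
  ],
  turn=[
    [0, 0, 0],
    [0, 0, 0],
    [0, 0, 0],
    [0, 0, 0],
    [0, 0, 0],
  ],
)

```text
t: 18.77
tcp_pos: [0.5222, -0.075, 0.1584]
tool_rot: [0.708, 0.707, -0.0, -0.0]
force: [-0.1, -0.4, 1.0]
finger_gap: 0.999
gripper_force: 0.0
```

Request:
apply_moves(
  claw=[1, 1, 1, 1, 1],
  travel=[
    [-0.081, -0.111, 0],
    [-0.081, -0.111, 0],
    [-0.081, -0.111, 0],
    [-0.081, -0.111, 0],
    [-0.081, -0.111, 0],
  ],
  turn=[
    [0, 0, 0],
    [0, 0, 0],
    [0, 0, 0],
    [0, 0, 0],
    [0, 0, 0],
  ],
)

```text
t: 19.18
tcp_pos: [0.4351, -0.1399, 0.1587]
tool_rot: [0.707, 0.707, 0.0, 0.0]
force: [1.1, -0.2, 1.3]
finger_gap: 1.004
gripper_force: 0.0
```

Request:
apply_moves(
  claw=[1, 1, 1, 1],
  travel=[
    [0, 0, 0],
    [0, 0, 0],
    [0, 0, 0],
    [0, 0, 0],
  ],
  turn=[
    [0, 0, 0],
    [0, 0, 0],
    [0, 0, 0],
    [0, 0, 0],
  ],
)

```text
t: 19.52
tcp_pos: [0.4353, -0.1389, 0.1586]
tool_rot: [0.706, 0.708, 0.0, 0.0]
force: [0.1, -0.2, -0.1]
finger_gap: 1.005
gripper_force: 0.0
```

```bash
python3 - <<'E'
from h import *
go(.4342,-.1396,.042)
E
```

```text
t 19.52 tcp [ 0.4353 -0.1389  0.1586] travel [-0.0009 -0.0015  0.1458] turn [0.0001 0.     0.0008] gap 1.005 F [ 0.1 -0.2 -0.1]
```

Request:
apply_moves(
  claw=[1, 1, 1, 1, 1],
  travel=[
    [-0.001, -0.001, 0.04],
    [-0.001, -0.001, 0.085],
    [-0.001, -0.001, 0.12],
    [-0.001, -0.001, 0.145],
    [-0.001, -0.001, 0.145],
  ],
  turn=[
    [0, 0, 0.001],
    [0, 0, 0.001],
    [0, 0, 0.001],
    [0, 0, 0.001],
    [0, 0, 0.001],
  ],
)

```text
t: 19.93
tcp_pos: [0.4317, -0.1385, 0.0395]
tool_rot: [0.708, 0.707, -0.001, -0.004]
force: [-0.0, -0.3, -0.6]
finger_gap: 1.003
gripper_force: 0.0
```

Request:
apply_moves(
  claw=[-1, -1, -1, -1, -1],
  travel=[
    [0, 0, 0],
    [0, 0, 0],
    [0, 0, 0],
    [0, 0, 0],
    [0, 0, 0],
  ],
  turn=[
    [0, 0, 0],
    [0, 0, 0],
    [0, 0, 0],
    [0, 0, 0],
    [0, 0, 0],
  ],
)

```text
t: 20.35
tcp_pos: [0.4347, -0.1408, 0.0441]
tool_rot: [0.708, 0.706, 0.0, 0.002]
force: [-0.6, 0.9, 3.8]
finger_gap: 0.362
gripper_force: 39.2
```

Request:
apply_moves(
  claw=[-1, -1, -1],
  travel=[
    [0, 0, 0],
    [0, 0, 0],
    [0, 0, 0],
  ],
  turn=[
    [0, 0, 0],
    [0, 0, 0],
    [0, 0, 0],
  ],
)

```text
t: 20.6
tcp_pos: [0.4347, -0.1408, 0.0441]
tool_rot: [0.708, 0.706, 0.0, 0.002]
force: [0.1, 0.5, 6.7]
finger_gap: 0.361
gripper_force: 39.3
```

```bash
python3 - <<'E'
from h import *
go(.608,.0745,.17)
E
```

```text
t 20.6 tcp [ 0.4347 -0.1408  0.0441] travel [ 0.2693  0.2165 -0.1572] turn [ 0.0009  0.0005 -0.0007] gap 0.361 F [0.1 0.5 6.7]
```

Request:
apply_moves(
  claw=[-1, -1, -1, -1, -1],
  travel=[
    [0, 0, -0.03],
    [0, 0, -0.075],
    [0, 0, -0.12],
    [0, 0, -0.16],
    [0, 0, -0.175],
  ],
  turn=[
    [0, 0, 0],
    [0, 0, 0],
    [0, 0, 0],
    [0, 0, 0],
    [0, 0, 0],
  ],
)

```text
t: 21.02
tcp_pos: [0.4358, -0.1414, 0.1874]
tool_rot: [0.708, 0.706, 0.001, 0.004]
force: [0.9, -0.6, -1.1]
finger_gap: 0.359
gripper_force: 40.4
```

Request:
apply_moves(
  claw=[-1, -1, -1, -1, -1],
  travel=[
    [0.025, 0.02, 0],
    [0.055, 0.045, 0],
    [0.085, 0.07, 0],
    [0.115, 0.094, 0],
    [0.135, 0.109, 0],
  ],
  turn=[
    [0, 0, 0],
    [0, 0, 0],
    [0, 0, 0],
    [0, 0, 0],
    [0, 0, 0],
  ],
)

```text
t: 21.43
tcp_pos: [0.5225, -0.0304, 0.1835]
tool_rot: [0.708, 0.707, 0.001, 0.001]
force: [-0.2, 0.3, -0.9]
finger_gap: 0.358
gripper_force: 40.3
```

Request:
apply_moves(
  claw=[-1, -1, -1, -1, -1],
  travel=[
    [0.025, 0.02, 0],
    [0.055, 0.045, 0],
    [0.085, 0.07, 0],
    [0.115, 0.094, 0],
    [0.133, 0.107, 0],
  ],
  turn=[
    [0, 0, 0],
    [0, 0, 0],
    [0, 0, 0],
    [0, 0, 0],
    [0, 0, 0],
  ],
)

```text
t: 21.85
tcp_pos: [0.6087, 0.0763, 0.1832]
tool_rot: [0.707, 0.707, 0.001, 0.001]
force: [0.4, -0.9, -1.0]
finger_gap: 0.363
gripper_force: 40.3
```

Request:
apply_moves(
  claw=[-1, -1, -1, -1, -1],
  travel=[
    [0, 0, 0],
    [0, 0, 0],
    [0, 0, 0],
    [0, 0, 0],
    [0, 0, 0],
  ],
  turn=[
    [0, 0, 0],
    [0, 0, 0],
    [0, 0, 0],
    [0, 0, 0],
    [0, 0, 0],
  ],
)

```text
t: 22.27
tcp_pos: [0.6061, 0.0728, 0.1829]
tool_rot: [0.708, 0.706, -0.0, -0.0]
force: [-0.2, -0.3, -1.1]
finger_gap: 0.356
gripper_force: 40.3
```

```bash
python3 - <<'E'
from h import *
go(.608,.0735,.064)
E
```

```text
t 22.27 tcp [0.6061 0.0728 0.1829] travel [0.0009 0.0024 0.1486] turn [-0.0002  0.0001 -0.0011] gap 0.356 F [-0.2 -0.3 -1.1]
```

Request:
apply_moves(
  claw=[-1, -1, -1, -1, -1],
  travel=[
    [0.001, 0.001, 0.04],
    [0.001, 0.001, 0.085],
    [0.001, 0.001, 0.125],
    [0.001, 0.001, 0.148],
    [0.001, 0.001, 0.148],
  ],
  turn=[
    [0, 0, 0],
    [0, 0, 0],
    [0, 0, 0],
    [0, 0, 0],
    [0, 0, 0],
  ],
)

```text
t: 22.68
tcp_pos: [0.6034, 0.0739, 0.06]
tool_rot: [0.708, 0.706, -0.003, -0.004]
force: [-0.4, 0.3, -0.8]
finger_gap: 0.361
gripper_force: 40.3
```

Request:
apply_moves(
  claw=[-1, -1, -1, -1, -1],
  travel=[
    [0, 0, 0],
    [0, 0, 0],
    [0, 0, 0],
    [0, 0, 0],
    [0, 0, 0],
  ],
  turn=[
    [0, 0, 0],
    [0, 0, 0],
    [0, 0, 0],
    [0, 0, 0],
    [0, 0, 0],
  ],
)

```text
t: 23.1
tcp_pos: [0.6087, 0.0746, 0.0659]
tool_rot: [0.708, 0.706, 0.001, 0.001]
force: [0.4, 0.2, -1.2]
finger_gap: 0.357
gripper_force: 40.3
```

```bash
python3 - <<'E'
from h import *
go(.608,.0735,.0561)
s=snap("side"); save(s,"p4.png",(250,120,370,220),6)
E
```

```text
t 23.1 tcp [0.6087 0.0746 0.0659] travel [-0.0013 -0.0009  0.0122] turn [ 0.0009  0.0001 -0.0007] gap 0.357 F [ 0.4  0.2 -1.2]
```

View pics/p4.png

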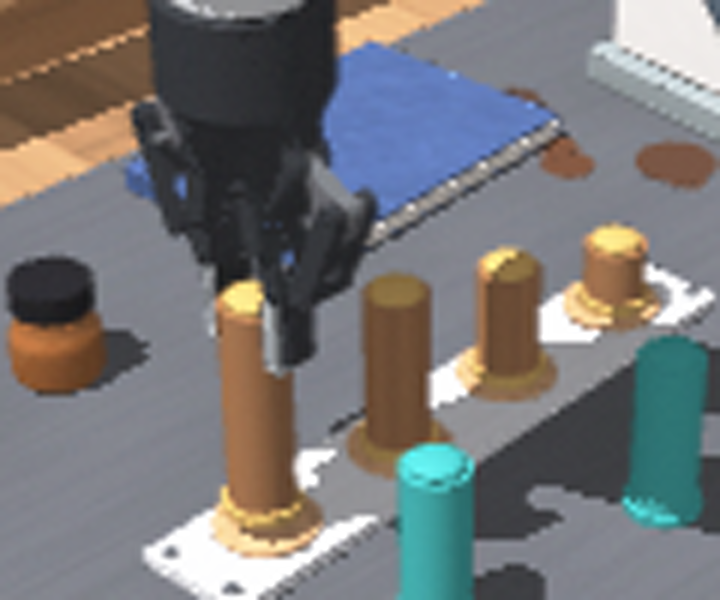

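The 115 mm post hangs over pad_d (foot x 262, pad centre ~269), about 3 mm left in the image. I'll shift it ~3 mm, lower, then release.

Request:
apply_moves(
  claw=[-1, -1, -1, -1, -1],
  travel=[
    [-0.004, -0.0015, 0],
    [-0.004, -0.0015, 0.004],
    [-0.004, -0.0015, 0.008],
    [-0.004, -0.0015, 0.011],
    [-0.004, -0.0015, 0.0125],
  ],
  turn=[
    [0, 0, 0],
    [0, 0, 0],
    [0, 0, 0],
    [0, 0, 0],
    [0, 0, 0],
  ],
)

```text
t: 23.57
tcp_pos: [0.6066, 0.0715, 0.0561]
tool_rot: [0.708, 0.706, -0.0, -0.0]
force: [-5.5, -0.7, 20.3]
finger_gap: 0.36
gripper_force: 42.4
```

Request:
apply_moves(
  claw=[-1, -1, -1],
  travel=[
    [0, 0, 0],
    [0, 0, 0],
    [0, 0, 0],
  ],
  turn=[
    [0, 0, 0],
    [0, 0, 0],
    [0, 0, 0],
  ],
)

```text
t: 23.82
tcp_pos: [0.6065, 0.0715, 0.0561]
tool_rot: [0.708, 0.706, 0.0, 0.0]
force: [-3.6, 0.5, 11.6]
finger_gap: 0.36
gripper_force: 41.8
```

Seated at TCP z 0.0561 as predicted. I'll release, raise, and move aside toward −y over the shelf so the cameras can see the rail.

Request:
apply_moves(
  claw=[1, 1, 1, 1, 1],
  travel=[
    [0, 0, 0],
    [0, 0, 0],
    [0, 0, 0],
    [0, 0, 0],
    [0, 0, 0],
  ],
  turn=[
    [0, 0, 0],
    [0, 0, 0],
    [0, 0, 0],
    [0, 0, 0],
    [0, 0, 0],
  ],
)

```text
t: 24.23
tcp_pos: [0.6063, 0.0715, 0.0539]
tool_rot: [0.708, 0.706, -0.0, -0.0]
force: [-0.1, -1.0, -0.1]
finger_gap: 0.998
gripper_force: 0.0
```

Request:
apply_moves(
  claw=[1, 1, 1, 1, 1],
  travel=[
    [0, 0, -0.03],
    [0, 0, -0.07],
    [0, 0, -0.11],
    [0, 0, -0.16],
    [0, 0, -0.19],
  ],
  turn=[
    [0, 0, 0],
    [0, 0, 0],
    [0, 0, 0],
    [0, 0, 0],
    [0, 0, 0],
  ],
)

```text
t: 24.65
tcp_pos: [0.608, 0.0714, 0.2099]
tool_rot: [0.708, 0.706, 0.002, 0.002]
force: [0.8, -0.7, -0.5]
finger_gap: 1.001
gripper_force: 0.0
```

Request:
apply_moves(
  claw=[1, 1, 1, 1, 1],
  travel=[
    [-0.19, -0.12, 0],
    [-0.19, -0.12, 0],
    [-0.19, -0.12, 0],
    [-0.19, -0.12, 0],
    [-0.19, -0.12, 0],
  ],
  turn=[
    [0, 0, 0],
    [0, 0, 0],
    [0, 0, 0],
    [0, 0, 0],
    [0, 0, 0],
  ],
)

```text
t: 25.07
tcp_pos: [0.507, -0.0836, 0.2061]
tool_rot: [0.709, 0.705, -0.001, -0.001]
force: [0.1, -0.5, 0.4]
finger_gap: 1.0
gripper_force: 0.0
```

Request:
apply_moves(
  claw=[1, 1, 1, 1, 1],
  travel=[
    [-0.2, -0.1, 0],
    [-0.2, -0.1, 0],
    [-0.2, -0.1, 0],
    [-0.2, -0.1, 0],
    [-0.2, -0.1, 0],
  ],
  turn=[
    [0, 0, 0],
    [0, 0, 0],
    [0, 0, 0],
    [0, 0, 0],
    [0, 0, 0],
  ],
)

```text
t: 25.48
tcp_pos: [0.428, -0.245, 0.2064]
tool_rot: [0.709, 0.705, -0.001, 0.001]
force: [2.1, -0.6, -0.2]
finger_gap: 0.999
gripper_force: 0.0
```

Request:
apply_moves(
  claw=[1, 1, 1, 1, 1],
  travel=[
    [-0.13, -0.05, 0],
    [-0.13, -0.05, 0],
    [-0.13, -0.05, 0],
    [-0.13, -0.05, 0],
    [-0.13, -0.05, 0],
  ],
  turn=[
    [0, 0, 0.1],
    [0, 0, 0.1],
    [0, 0, 0.1],
    [0, 0, 0.1],
    [0, 0, 0.1],
  ],
)

```text
t: 25.9
tcp_pos: [0.3891, -0.3451, 0.206]
tool_rot: [0.81, 0.586, 0.0, -0.0]
force: [0.3, 1.2, 0.3]
finger_gap: 0.999
gripper_force: 0.0
```

```bash
python3 - <<'E'
from h import *
go(.4,-.4,.2)
t=snap("top"); s=snap("side")
a=cv2.resize(t["pixels"][140:260,190:450],None,fx=3,fy=3,interpolation=2)[:,:780]
b=cv2.resize(s["pixels"][140:230,220:480],None,fx=3,fy=2.66,interpolation=2)[:,:780]
cv2.imwrite("pics/fin.png",np.vstack([a,b])[:,:,::-1])
P=cloud(t); r=np.zeros((400,640),bool); r[120:270,190:470]=1
m=(P[...,2]>.034)&r; n,l,st,c=cv2.connectedComponentsWithStats(m.astype(np.uint8))
for i in range(1,n):
    if st[i,4]<15: continue
    q=P[l==i]; zt=np.percentile(q[:,2],95); k=q[q[:,2]>zt-.006]
    print(c[i].round(),st[i,4],zt.round(3),((k.max(0)+k.min(0))/2).round(4)[:2],(k.max(0)-k.min(0)).round(3)[:2])
E
```

```text
t 25.9 tcp [ 0.3891 -0.3451  0.206 ] travel [-0.0609  0.0344  0.0074] turn [-0.     -0.0002 -0.1015] gap 0.999 F [0.3 1.2 0.3]
[468. 134.] 111 0.059 [ 0.716  -0.3723] [0.069 0.004]
[394. 169.] 130 0.052 [ 0.6269 -0.1796] [0.027 0.024]
[361. 172.] 161 0.077 [ 0.5198 -0.0554] [0.228 0.097]
[295. 176.] 223 0.127 [0.5135 0.0411] [0.215 0.096]
[329. 175.] 188 0.102 [ 0.6119 -0.0113] [0.03  0.029]
[302. 214.] 161 0.09 [0.4648 0.0336] [0.118 0.081]
[356. 218.] 159 0.09 [ 0.4587 -0.048 ] [0.106 0.082]
[210. 244.] 99 0.121 [0.4285 0.1419] [0.045 0.297]
```

View pics/fin.png

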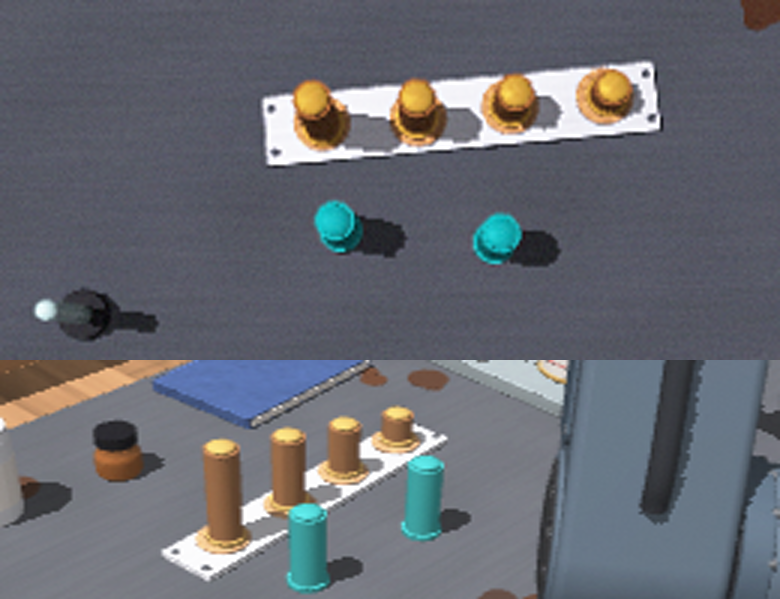

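The final view shows all four posts upright on the pads, heights decreasing toward the thermograph (top-view x 313, 417, 515, 612). The psychrometer at (80,312) and the turquoise posts are unmoved. One numeric check of centring remains.

```bash
python3 - <<'E'
from h import *
t=snap("top"); P=cloud(t); ok=t["depth"]>.3
for n,x,y,h in(("a",.6277,-.1767,.052),("b",.6210,-.0928,.077),("c",.6121,-.0111,.102),("d",.6098,.0744,.127)):
    m=ok&(np.hypot(P[...,0]-x,P[...,1]-y)<.03)&(np.abs(P[...,2]-h)<.005)
    k=P[m]; d=k[:,:2].mean(0)-[x,y]; print(n,m.sum(),(d*1000).round(1))
E
```

```text
a 68 [-0.4 -1.5]
b 79 [-1.2  0.3]
c 76 [-0.9  0.6]
d 81 [-3.5 -1.6]
```

```bash
python3 -c "
from station import manip
print(manip.sign_off())"
```

```text
the job is handed in; nothing more can be done
None
```

The job is handed in: the four posts stand upright on pads a to d in the order 40, 65, 90 and 115 mm, with the shortest nearest the thermograph. The last check put each within about 4 mm of its pad centre, and the psychrometer was not touched.

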